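Unlatch the toolbox drawer and draw it out to its stop

TASK

Open the toolbox's drawer for the next person: turn the round latch knob on its sloping front clockwise a quarter turn, until it clicks past its detent, then draw the drawer straight out, as far as its stop, and leave it there with the knob still in the open position. Pull steadily, without slamming the drawer against its stop, and leave the tins, the tools and the other things lying about where they are.

Things in the scene. Friction and masses are not known exactly. Their poses are not given: they have to be found in the camera images.
- toolbox_front (a point): Grey plastic toolbox with black lid, fixed: shell 240 mm deep (x), 360 wide (y), 185 high. This point: on the ledge under the middle of the shell's upright front wall; x axis from front to back, y to the left seen from the front, z up. Its drawer, 337 mm wide, fills the lower half; its front is a nose jutting 105 mm before the wall, with the latch knob. The two steel lid latches play no part.
- shell_front (a point): Top edge of the shell's upright front wall, halfway across: 185 mm straight above toolbox_front. This wall and the lid stand close behind the knob (60 mm from its foot), so an upright gripper has no room to turn there; one held in line with the knob's axis, leaning 35 degrees towards the front, has. Axes as toolbox_front's; fixed to the shell.
- drawer_front (a point): Front edge of the drawer's nose, halfway across, 105 mm before toolbox_front when closed and 55 mm above the ledge: below it a low upright face, behind it the flat face that slopes up and back at 35 degrees to the shell's wall. The knob's foot is on this slope, 45 mm further back and 87 mm above the ledge. Moves with the drawer; axes as toolbox_front's.
- drawer (a joint): How far the drawer is out, in m: 0 closed, growing as it slides level along toolbox_front's -x axis. Its stop is felt at about 0.130. Latched, it gives only about 2 mm; unlatched, it runs with 2 to 3 N of rubbing and a little drag (6 N per m/s), weighs up to 1 kg and stays where it is left. It has no other handle: it is drawn by the knob.
- knob (a joint): Angle of the latch knob, rad: 0 latched (starts at 0 to 0.35), growing as it is turned clockwise seen from outside; end stop at 1.62. A sprung detent resists from about 0.85 with up to about 0.25 Nm, has its dead centre at 1.15, then clicks the knob on to about 1.41 and holds it open; the drawer is released only past it (from about 1.2). Elsewhere it turns with about 0.03 Nm and stays put.
- knob_grip (a point): Round black fluted latch knob square on the slope, 50 mm across, top 38 mm off the slope, flat steel collar under it. This point: on its axis, 28 mm off the slope, the height to grip at. z outwards along the axis (35 degrees from vertical, up and to the front). x: the steel line on its top, up the slope at joint 0, to the right seen from the front when open. Slope clear 60 mm round the axis.
- tin_a: Sealed steel tin with a paper band, 75 mm in diameter, 110 high, upright beside the toolbox; origin under its centre. Leave alone.
- tin_b: Sealed steel tin with a paper band, 85 mm in diameter, 85 high, upright beside the toolbox; origin under its centre. Leave alone.
- jar: Glass jar with a steel lid, 72 mm in diameter, 105 high, upright beside the toolbox; origin under its centre. Leave alone.
- mallet: Grey plastic mallet lying on the ledge left of the toolbox and its tins, 250 mm long, head 95 by 52 mm; origin on the ledge about halfway along it, x along the handle to the head. Leave alone.
- opener: Stainless tin opener lying on the ledge to the right of the toolbox's front, 170 mm long, 20 high; origin on the ledge near its middle, x towards its cutting end. Leave alone.
- saucer: Terracotta saucer, 124 mm across, 22 high, with three steel screws in it, on the ledge just right of the toolbox's drawer; origin under its centre. Leave alone.

How it is judged:
By the outcome, as a careful person would: the job done as asked, in the order asked, and still so for the second after the job is handed in, with the robot touching nothing.
It also fails if it takes over 42 s, if anything falls off the work surface, if the arm or the gripper's body presses on something with over 40 N, if the wrist force passes 120 N, or if a joint passes its speed limit or range.

ROBOT

A 6-joint arm with a two-finger parallel gripper is mounted at the origin on the work surface. World frame = base frame: x ahead of the robot, y to its left, z up, the work surface at z = 0. Lengths are in m, angles in degrees, forces in N, time in s.
With the tool pointing down it reaches from about 0.375 to 0.9 m from the base axis. Payload 3.1 kg.
Tool frame: the origin (TCP) lies on the centre line of the jaws, within the pads' length; the fingertips stand 19 mm ahead of it and the grasp point (between the pads) is the TCP (tips_ahead is the distance from the TCP to the fingertips, in m); z points along the fingers, y is the line along which they close (so a half turn about z gives the same grasp; the last joint's range is limited). The gripper opens to 87 mm and grips with 3 to 60 N. Pads are 19 mm wide; open, the fingers measure 117 mm over their backs; the gripper's body (75 mm by 190 mm) begins 51 mm behind the grasp point.
Start: joints at [52.855, 30.224, 82.088, -0, 67.689, -10.227], TCP at [0.283, 0.557, 0.242] pointing down, gripper open.
Joint ranges: [-176.69, 176.69], [-43.24, 126.21], [12.49, 139.97], [-82, 262], [0, 151.66], [-163.58, 163.58]. Speed limits (degrees/s): [159.86, 159.86, 180, 180, 180, 180].

INTERFACE

Orientations are given as a 3x3 rotation matrix whose columns are the frame's x, y, z axes.
In Python, from rig import read_state, capture, hand_in, trace, landmark_of, tips_ahead gives the robot as it stands.
- The arm moves only by the shell command python3 -m jog 'ROWS'. ROWS is JSON, a list of rows, each an object of numbers: "tx", "ty", "tz": the shift along the tool's x, y, z in cm; "roll": the turn about the tool's z in rad; "jaw": the opening, from 0 (shut) to 1 (fully open). A call has 1 to 8 rows; each row shifts and turns the commanded pose from where the row before left it, along the tool's axes as they then stand; what a row does not reach is not made up. A row lasts 1/10 s, in which the tool goes at most 50 mm and 8.59 degrees, less where a joint would pass 70% of its speed; a pose out of reach is approached as far as the arm can. A call with a gripper value outside its range is refused whole. The fingers move at their own pace and stop on an object; the grip force is fixed at half the most. Time passes only in rows, so rows that do not move let the fingers close. It gives the time, the measured TCP pose, the force, the opening and the grip force at its end, in the units of the state.
- read_state(): the state, without advancing time (a new reading comes with each control period).
- capture(name): name is "side" or "top"; returns a dict with "img" (420x560x3 uint8, red, green, blue), "vertical_fov" (degrees; the focal length in pixels is half the picture's height over the tangent of half this angle, whatever the lens; pixels are square), "cx", "cy" (the principal point, pixels), "cam_to_world" (4x4, takes a point from camera to world coordinates). Camera axes: x right, y up, looking along -z (the intrinsics and any distortion apply to the point x, -y, -z); pixel columns grow to the right and rows downward; lengths in m; the calibration is good to about 2 mm. A picture is of the moment at which its call begins. There is no depth.
- hand_in(): hands the job in; it is judged then, once.
Trained networks look in the newest picture that a camera, given by its name, has taken for a name from the list of things; names that differ only in an ending like _2 or _b are one class to them, and where a whole thing is asked for, a point or a joint stands for the part that bears it (a point fixed in the world has none). Each returns a list of dicts, best first, with "p" (0 to 1); they miss things now and then, are a little off and sometimes report something else, mostly with a low value. They report only what shows in the picture. A call takes as long as a camera call.
- trace(camera, thing): "pixels" (420x560 bool, what is visible of it) and "bbox" ([left, top, width, height] in pixels, round what is visible of it).
- landmark_of(camera, thing): "point" ([row, column] in pixels: a listed point, or the origin of a listed thing).
The state is a dict: "time_s": time; "joint_positions": joint angles; "qvel": joint speeds; "tau": joint torques, N m; "position": TCP position; "tcp_rot": TCP orientation; "force": force on the tool from outside, world axes, zero at the start; "moment": the same for the moment, N m; "opening": opening from 0.0 (shut) to 1.0 (fully open); "grasp_force": force on a finger pad.
Only numpy, scipy, OpenCV 4.12 (cv2) and the standard library are available. Lean on these libraries where they do the work, as an engineer would, in place of code of your own. Each camera call takes 0.05 s, during which the arm holds its last target. There are 200 camera calls.

## Working session

There is one attempt and no reset: what is moved stays moved. The work goes in short steps, Python scripts to look and compute and a shell command to move; the robot and the scene stay as the last step left them, time stands still between calls to the robot, and variables do not carry over. Pictures are saved under pics/ and viewed, at most 10 in all, crops included, and the job is handed in when it is done.

```bash
mkdir -p pics; ls; cat > h.py <<'E'
import numpy as np, cv2
from rig import *
def ray(c,rc):
    h=c["img"].shape[0]; f=h/2/np.tan(np.radians(c["vertical_fov"]/2))
    d=np.array([(rc[1]-c["cx"])/f,-(rc[0]-c["cy"])/f,-1.0]); T=np.array(c["cam_to_world"])
    d=T[:3,:3]@d; return T[:3,3],d/np.linalg.norm(d)
def tri(rs):
    A=sum(np.eye(3)-np.outer(d,d) for o,d in rs); b=sum((np.eye(3)-np.outer(d,d))@o for o,d in rs)
    p=np.linalg.solve(A,b); return p,[np.linalg.norm(np.cross(p-o,d)) for o,d in rs]
E
python3 - <<'E'
from h import *
np.set_printoptions(precision=4,suppress=True)
cs={n:capture(n) for n in("side","top")}
print({k:v for k,v in cs["top"].items() if k!="img"}, [k for k in cs["side"]],cs["side"]["cam_to_world"],cs["side"]["vertical_fov"])
for n,c in cs.items(): cv2.imwrite(f"pics/{n}0.png",c["img"][...,::-1])
for t in["knob_grip","drawer_front","toolbox_front","shell_front","saucer","opener","mallet","tin_a","jar"]:
    rs=[]
    for n in cs:
        l=landmark_of(n,t); print(t,n,[(np.round(x["point"],1),round(x["p"],2)) for x in l[:3]])
        if l: rs.append(ray(cs[n],l[0]["point"]))
    if len(rs)==2: print("   ",*tri(rs))
print(read_state())
E
```

```text
pics
{'vertical_fov': 50.99308974523968, 'cx': 273.10645519204854, 'cy': 208.28397435475406, 'cam_to_world': array([[-0.0235,  0.9869, -0.1594,  0.3648],
       [-0.9995, -0.0267, -0.0183, -0.0035],
       [-0.0223,  0.1589,  0.987 ,  1.525 ],
       [ 0.    ,  0.    ,  0.    ,  1.    ]])} ['img', 'vertical_fov', 'cx', 'cy', 'cam_to_world'] [[-0.9543  0.2143 -0.2081  0.2024]
 [-0.2987 -0.6845  0.6649  1.2063]
 [ 0.      0.6968  0.7173  1.4152]
 [ 0.      0.      0.      1.    ]] 42.55811944335184
knob_grip side [(array([215.9, 256.8]), 0.5)]
knob_grip top [(array([189.1, 267.5]), 0.78)]
    [0.6628 0.0404 0.0828] [np.float64(0.00036240018339501486), np.float64(0.0003624001833949393)]
drawer_front side [(array([225.2, 267.1]), 0.6)]
drawer_front top [(array([201.7, 269.8]), 0.87)]
    [0.628  0.0349 0.0412] [np.float64(0.00043517602689485636), np.float64(0.0004351760268948171)]
toolbox_front side []
toolbox_front top [(array([164.3, 263.3]), 0.56)]
shell_front side [(array([193.9, 232.9]), 0.73)]
shell_front top [(array([163.2, 264.4]), 0.95)]
    [0.7347 0.0468 0.1698] [np.float64(0.
[... 949 characters left out ...]
71)]
jar top [(array([200.3, 335.1]), 0.98)]
    [ 0.631  -0.1944 -0.0057] [np.float64(0.003572094370680464), np.float64(0.0035720943706804096)]
{'time_s': 1.0, 'joint_positions': array([ 52.858 ,  30.2226,  82.0866,   0.0003,  67.6877, -10.2269]), 'qvel': array([ 0.1053, -0.0454,  0.0271, -0.0038, -0.0589,  0.0137]), 'tau': array([  0.0003, -44.002 , -17.699 ,   0.0633,   0.0503,  -0.    ]), 'position': array([0.2829, 0.5573, 0.2416]), 'tcp_rot': array([[-0.8917,  0.4527,  0.    ],
       [ 0.4527,  0.8917,  0.    ],
       [-0.    ,  0.0001, -1.    ]]), 'force': array([0.2498, 0.4161, 1.2494]), 'moment': array([ 0.0135,  0.0384, -0.0179]), 'grasp_force': 0.0, 'opening': 1.0053210670204598}
```

View pics/side0.png

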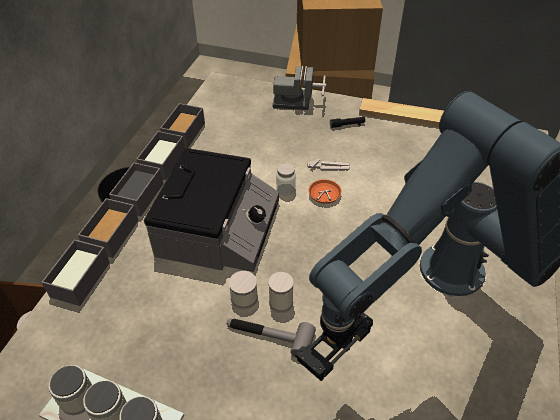

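View pics/top0.png

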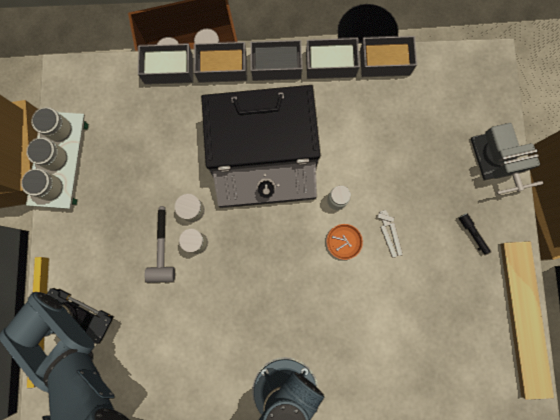

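```bash
cat >> h.py <<'E'
from scipy.optimize import least_squares
def proj(c,P):
    T=np.array(c["cam_to_world"]); q=(np.atleast_2d(P)-T[:3,3])@T[:3,:3]
    f=c["img"].shape[0]/2/np.tan(np.radians(c["vertical_fov"]/2))
    return np.c_[c["cy"]-f*q[:,1]/-q[:,2], c["cx"]+f*q[:,0]/-q[:,2]]
s35,c35=np.sin(np.radians(35)),np.cos(np.radians(35))
LOC={"knob_grip":[-.060-.028*s35,0,.087+.028*c35],"drawer_front":[-.105,0,.055],"shell_front":[0,0,.185]}
def world(p,L):
    c,s=np.cos(p[2]),np.sin(p[2]); return np.atleast_2d(L)@np.array([[c,s,0],[-s,c,0],[0,0,1]])+[p[0],p[1],0]
E
python3 - <<'E'
from h import *
np.set_printoptions(precision=4,suppress=True)
cs={n:capture(n) for n in("side","top")}
obs=[]
for n in cs:
  for t in LOC:
    l=landmark_of(n,t)
    if l: obs.append((n,LOC[t],l[0]["point"],t))
# hand-read nose front corners (top picture), refined later
C=[([-.105,.1685,.055],[207,217]),([-.105,-.1685,.055],[199,316])]
obs+=[("top",a,b,"corner") for a,b in C]
f=lambda p:np.concatenate([proj(cs[n],world(p,L))[0]-q for n,L,q,_ in obs])
r=least_squares(f,[.73,.045,0],loss="soft_l1")
print(r.x,np.degrees(r.x[2])); 
for o,e in zip(obs,f(r.x).reshape(-1,2)): print(o[0],o[3],e)
K=world(r.x,LOC["knob_grip"])[0]; print("knob",K)
S={"top":(195,75,330,215),"side":(140,145,290,280)}
tiles=[]
for n,(x0,y0,x1,y1) in S.items():
  k=4 if n=="top" else 3
  im=cv2.resize(cs[n]["img"][y0:y1,x0:x1,::-1],None,fx=k,fy=k,interpolation=cv2.INTER_CUBIC)
  L=[[-.105,.1685,.055],[-.105,-.1685,.055],[0,-.1685,.1285],[0,.1685,.1285],[-.105,.1685,.055]]
  L2=[[0,.18,.185],[0,-.18,.185],[.24,-.18,.185],[.24,.18,.185],[0,.18,.185]]
  L3=[[0,.18,0],[0,.18,.185]]
  a=np.linspace(0,2*np.pi,40)[:,None]; top=np.array([-.060-.038*s35,0,.087+.038*c35])
  L4=top+.025*(np.cos(a)*[[0,1,0]]+np.sin(a)*[[c35,0,s35]])
  for l,col in((L,(0,255,0)),(L2,(0,0,255)),(L3,(255,0,255)),(L4,(255,255,0))):
    q=proj(cs[n],world(r.x,l)); q=((q[:,::-1]-[x0,y0]+.5)*k).round().astype(np.int32); cv2.polylines(im,[q],False,col,1)
  tiles.append(im)
  cv2.imwrite(f"pics/{n}_fit.png",im)
E
```

```text
[0.7269 0.0541 0.0522] 2.988170137912837
side knob_grip [-0.1105  2.1914]
side drawer_front [-1.3544  2.4029]
side shell_front [-0.263   2.1188]
top knob_grip [ -38.5466 -121.5385]
top drawer_front [-8.9017 72.7588]
top shell_front [ 0.222  -0.5965]
top corner [-0.4157 -0.8213]
top corner [-0.1965 -0.7496]
knob [0.651  0.0501 0.1099]
```

View pics/top_fit.png

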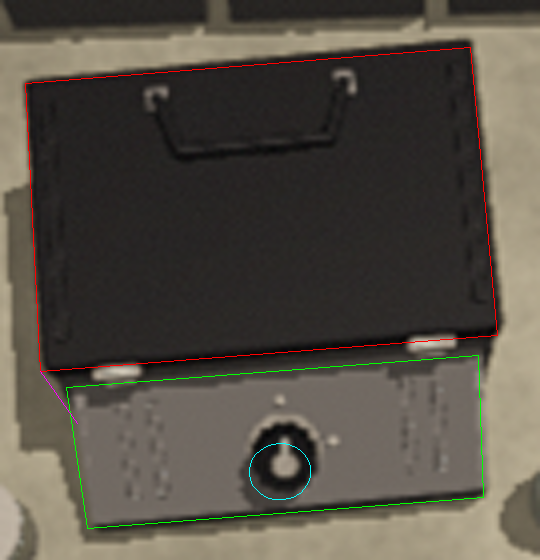

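View pics/side_fit.png

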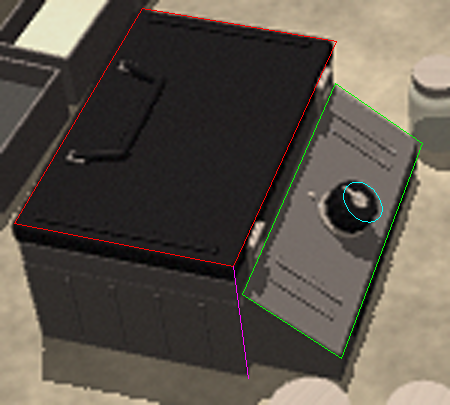

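The top overlay fits the box (nose corners about (88,527) and (484,497) in the crop). In both views the knob's top disc (top crop about (285,465), side crop about (357,200)) sits 1–2 px behind the drawn circle. I'll check it with the knob mask.

```bash
python3 - <<'E'
from h import *
np.set_printoptions(precision=4,suppress=True)
cs={n:capture(n) for n in("side","top")}
p0=np.array([.7269,.0541,.0522]); a=np.linspace(0,2*np.pi,60)[:,None]
def circ(h,r): return np.array([-.060-h*s35,0,.087+h*c35])+r*(np.cos(a)*[[0,1,0]]+np.sin(a)*[[c35,0,s35]])
obs=[];tiles=[]
for n in cs:
  for t in ("knob","drawer_front"):
    m=trace(n,t)
    if m: print(n,t,m[0]["p"],m[0]["bbox"],np.argwhere(m[0]["pixels"]).mean(0))
    q=np.vstack([proj(cs[n],world(p0,circ(h,.025))) for h in(.004,.038)])
    if t=="knob": print("   model bbox",q.min(0)[::-1],np.ptp(q,0)[::-1])
  for t in ("knob_grip","drawer_front","shell_front"): print(n,t,[(np.round(x["point"],1),round(x["p"],2)) for x in landmark_of(n,t)[:2]], proj(cs[n],world(p0,LOC[t])))
  cc=proj(cs[n],world(p0,LOC["knob_grip"]))[0].round().astype(int); w=14;k=14
  im=cv2.resize(cs[n]["img"][cc[0]-w:cc[0]+w,cc[1]-w:cc[1]+w,::-1],None,fx=k,fy=k,interpolation=cv2.INTER_NEAREST)
  for h,r,col in((.038,.025,(255,255,0)),(.004,.025,(0,255,255))):
    q=proj(cs[n],world(p0,circ(h,r))); q=((q-cc+w+.5)*k)[:,::-1].round().astype(np.int32); cv2.polylines(im,[q],True,col,1)
  tiles.append(im)
cv2.imwrite("pics/kz.png",np.hstack(tiles))
E
```

```text
side knob 0.62 [247.4, 204.9, 19.1, 17.2] [213.2332 256.852 ]
   model bbox [248.6712 205.0763] [18.0705 17.9499]
side drawer_front 0.64 [218.9, 174.4, 58.3, 98.2] [225.214 248.814]
side knob_grip [(array([213.7, 257.6]), 0.68)] [[213.0992 258.8007]]
side drawer_front [(array([225.2, 267.1]), 0.85)] [[225.7551 267.5123]]
side shell_front [(array([193.2, 234.7]), 0.61)] [[193.0473 235.6277]]
top knob 0.54 [259.8, 180.4, 13.8, 17.8] [188.7725 266.2588]
   model bbox [256.6947 181.3258] [15.3501 18.0476]
top drawer_front 0.79 [215.9, 160.5, 98.8, 47.1] [184.7977 265.6852]
top knob_grip [(array([190.4, 265.3]), 0.6)] [[191.167  264.3518]]
top drawer_front [(array([197.9, 270.2]), 0.55)] [[202.7115 265.6498]]
top shell_front [(array([163.3, 263.4]), 0.95)] [[162.7361 261.5921]]
```

View pics/kz.png

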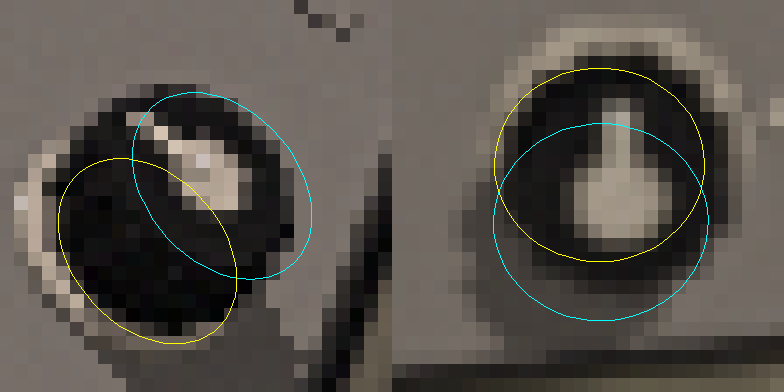

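The knob outline in both views puts it about 4 mm behind and 3 mm to the right of the fit, so knob_grip ≈ (0.655, 0.0465, 0.110). The steel line points up the slope, so the joint is near 0. The rows name no tilt, so I'll check the tool's own help.

```bash
python3 -m jog '[{"tz":-0.5,"pitch":0.05}]'; python3 -c "
from h import *
s=read_state();print(s['time_s'],s['tcp_rot'],s['joint_positions'])"
```

```text
2.0 [[-8.91681904e-01  4.52662547e-01 -1.42301834e-05]
 [ 4.52662546e-01  8.91681904e-01  1.63634384e-05]
 [ 2.00959127e-05  8.14951084e-06 -1.00000000e+00]] [ 5.28562896e+01  3.02244256e+01  8.20869509e+01  1.31443832e-03
  6.76883684e+01 -1.02295705e+01]$[0]: bad value
```

Only the named keys are accepted, so tilt has to come another way. Pushing towards a pose out of reach may tilt the tool. First I'll swing over in front of the toolbox, high up.

```bash
python3 -m jog '[{"tx":-3.7,"ty":-2.3,"tz":-1.5},{"tx":-3.7,"ty":-2.3,"tz":-1.5},{"tx":-3.7,"ty":-2.3,"tz":-1.5},{"tx":-3.7,"ty":-2.3,"tz":-1.5},{"tx":-3.7,"ty":-2.3,"tz":-1.5},{"tx":-3.7,"ty":-2.3,"tz":-1.5},{"tx":-3.7,"ty":-2.3,"tz":-1.5},{"tx":-3.7,"ty":-2.3,"tz":-1.5}]'; python3 -m jog '[{"tx":-3.7,"ty":-2.3,"tz":-1.5},{"tx":-3.7,"ty":-2.3,"tz":-1.5},{"tx":-3.7,"ty":-2.3,"tz":-1.5},{"tx":-3.7,"ty":-2.3,"tz":-1.5},{"tx":-3.7,"ty":-2.3,"tz":-1.5},{"tx":-3.7,"ty":-2.3,"tz":-1.5},{}]'; python3 -c "
from h import *
s=read_state();print(s['time_s'],s['tcp_rot'],s['joint_positions'])"
```

```text
2.0 [[-8.91681904e-01  4.52662547e-01 -1.42301834e-05]
 [ 4.52662546e-01  8.91681904e-01  1.63634384e-05]
 [ 2.00959127e-05  8.14951084e-06 -1.00000000e+00]] [ 5.28562896e+01  3.02244256e+01  8.20869509e+01  1.31443832e-03
  6.76883684e+01 -1.02295705e+01]$[0]: bad value
$[0]: bad value
```

```bash
python3 -m jog '[{"tx":-3.7,"ty":-2.3,"tz":-1.5,"roll":0,"jaw":1}]'; python3 -m jog '[{"tx":-3.7,"ty":-2.3,"tz":-1.5,"roll":0,"jaw":1,"pitch":0.05}]'
```

```text
time_s: 2.1
position: [0.3031, 0.5219, 0.2548]
tcp_rot: [[-0.894, 0.448, -0.003], [0.448, 0.894, -0.0], [0.002, -0.001, -1.0]]
force: [0.5, -0.6, -0.2]
opening: 0.999
grasp_force: 0.0$[0]: bad value
```

```bash
python3 -m jog '[{"tx":-3.7,"ty":-2.3,"tz":-1.5,"roll":0,"jaw":1},{"tx":-3.7,"ty":-2.3,"tz":-1.5,"roll":0,"jaw":1},{"tx":-3.7,"ty":-2.3,"tz":-1.5,"roll":0,"jaw":1},{"tx":-3.7,"ty":-2.3,"tz":-1.5,"roll":0,"jaw":1},{"tx":-3.7,"ty":-2.3,"tz":-1.5,"roll":0,"jaw":1},{"tx":-3.7,"ty":-2.3,"tz":-1.5,"roll":0,"jaw":1},{"tx":-3.7,"ty":-2.3,"tz":-1.5,"roll":0,"jaw":1},{"tx":-3.7,"ty":-2.3,"tz":-1.5,"roll":0,"jaw":1}]' | tail -6; python3 -m jog '[{"tx":-3.7,"ty":-2.3,"tz":-1.5,"roll":0,"jaw":1},{"tx":-3.7,"ty":-2.3,"tz":-1.5,"roll":0,"jaw":1},{"tx":-3.7,"ty":-2.3,"tz":-1.5,"roll":0,"jaw":1},{"tx":-3.7,"ty":-2.3,"tz":-1.5,"roll":0,"jaw":1},{"tx":-3.7,"ty":-2.3,"tz":-1.5,"roll":0,"jaw":1}]'; python3 -c "
from h import *
s=read_state();print(s['time_s'],s['tcp_rot'],s['joint_positions'])"
```

```text
time_s: 2.9
position: [0.4867, 0.2203, 0.3774]
tcp_rot: [[-0.892, 0.453, 0.001], [0.453, 0.892, 0.0], [-0.0, 0.0, -1.0]]
force: [0.4, -0.4, -0.3]
opening: 0.998
grasp_force: 0.0
time_s: 3.4
position: [0.5996, 0.034, 0.4523]
tcp_rot: [[-0.892, 0.453, 0.0], [0.453, 0.892, 0.0], [-0.0, 0.0, -1.0]]
force: [-0.4, 0.2, 0.1]
opening: 1.0
grasp_force: 0.0
3.4 [[-8.91594292e-01  4.52834955e-01  3.49345997e-04]
 [ 4.52835038e-01  8.91594294e-01  2.08660938e-04]
 [-2.16985931e-04  3.44237009e-04 -9.99999917e-01]] [-7.40917468e+00  1.90967904e+01  6.75578733e+01  1.44611012e-02
  9.33270289e+01 -7.04826116e+01]
```

```bash
python3 -m jog '[{"tx":0,"ty":0,"tz":0,"roll":-0.131,"jaw":1},{"tx":0,"ty":0,"tz":0,"roll":-0.131,"jaw":1},{"tx":-3,"ty":0,"tz":0,"roll":-0.131,"jaw":1},{"tx":-3,"ty":0,"tz":0,"roll":-0.131,"jaw":1},{"tx":-5,"ty":0,"tz":0,"roll":0,"jaw":1},{"tx":-5,"ty":0,"tz":0,"roll":0,"jaw":1},{"tx":-5,"ty":0,"tz":0,"roll":0,"jaw":1},{"tx":-5,"ty":0,"tz":0,"roll":0,"jaw":1}]'; python3 -m jog '[{"tx":-5,"ty":0,"tz":0,"roll":0,"jaw":1},{"tx":-5,"ty":0,"tz":0,"roll":0,"jaw":1}]';python3 -c "
from h import *
s=read_state();print(s['time_s'],s['joint_positions'])"
```

```text
time_s: 4.2
position: [0.8496, 0.0374, 0.4501]
tcp_rot: [[-0.999, -0.054, 0.002], [-0.054, 0.999, 0.0], [-0.002, 0.0, -1.0]]
force: [2.1, 0.3, 1.2]
opening: 1.0
grasp_force: 0.0
time_s: 4.4
position: [0.8857, 0.04, 0.4127]
tcp_rot: [[-0.998, -0.054, 0.044], [-0.054, 0.999, 0.003], [-0.044, 0.001, -0.999]]
force: [-0.1, 0.8, -0.7]
opening: 1.0
grasp_force: 0.0
4.4 [ -4.73766187  52.09334     12.71487074   0.42752871 112.69595473
 -97.66807043]
```

The push at the reach limit does tilt the tool the wanted way (tool z now 2.5° forward). Continuing.

```bash
python3 -m jog '[{"tx":-4,"ty":0,"tz":-3,"roll":0,"jaw":1},{"tx":-4,"ty":0,"tz":-3,"roll":0,"jaw":1},{"tx":-4,"ty":0,"tz":-3,"roll":0,"jaw":1},{"tx":-4,"ty":0,"tz":-3,"roll":0,"jaw":1}]';python3 -c "
from h import *
s=read_state();print(s['time_s'],s['joint_positions'])"
```

```text
time_s: 4.8
position: [0.8894, 0.0416, 0.4838]
tcp_rot: [[-0.982, -0.054, 0.179], [-0.054, 0.999, 0.007], [-0.179, -0.002, -0.984]]
force: [-0.6, -0.3, -0.5]
opening: 0.998
grasp_force: 0.0
4.8 [ -4.90990347  47.70507036  12.48939343   1.3852527  109.54331856
 -97.4408322 ]
```

```bash
python3 -m jog '[{"tx":-4,"ty":0,"tz":-3,"roll":0,"jaw":1},{"tx":-4,"ty":0,"tz":-3,"roll":0,"jaw":1},{"tx":-4,"ty":0,"tz":-3,"roll":0,"jaw":1},{"tx":-4,"ty":0,"tz":-3,"roll":0,"jaw":1},{"tx":-4,"ty":0,"tz":-3,"roll":0,"jaw":1}]';python3 -c "
from h import *
s=read_state();print(s['time_s'],s['joint_positions'],np.degrees(np.arctan2(s['tcp_rot'][0,2],-s['tcp_rot'][2,2])))"
```

```text
time_s: 5.3
position: [0.8844, 0.0426, 0.5642]
tcp_rot: [[-0.946, -0.054, 0.32], [-0.052, 0.999, 0.015], [-0.32, -0.003, -0.947]]
force: [-0.3, -0.8, -0.3]
opening: 1.0
grasp_force: 0.0
5.3 [ -5.27017632  42.74547667  12.49890648   2.62932674 106.23790007
 -97.23174226] 18.64851993537698
```

```bash
python3 -m jog '[{"tx":-4.9,"ty":0,"tz":-1,"roll":0,"jaw":1},{"tx":-4.9,"ty":0,"tz":-1,"roll":0,"jaw":1},{"tx":-4.9,"ty":0,"tz":-1,"roll":0,"jaw":1},{"tx":-4.9,"ty":0,"tz":-1,"roll":0,"jaw":1},{"tx":-4.9,"ty":0,"tz":-1,"roll":0,"jaw":1}]';python3 -c "
from h import *
s=read_state();print(s['time_s'],s['joint_positions'],np.degrees(np.arctan2(s['tcp_rot'][0,2],-s['tcp_rot'][2,2])))"
```

```text
time_s: 5.8
position: [0.9251, 0.0459, 0.5835]
tcp_rot: [[-0.883, -0.053, 0.466], [-0.049, 0.999, 0.022], [-0.466, -0.003, -0.885]]
force: [-0.1, 0.5, -1.1]
opening: 0.999
grasp_force: 0.0
5.8 [ -5.18917847  42.63092347  12.53211396   3.70155527  97.26297211
 -96.92909752] 27.75711089993643
```

1.8°/row; four more rows.

```bash
python3 -m jog '[{"tx":-4.9,"ty":0,"tz":-1,"roll":0,"jaw":1},{"tx":-4.9,"ty":0,"tz":-1,"roll":0,"jaw":1},{"tx":-4.9,"ty":0,"tz":-1,"roll":0,"jaw":1},{"tx":-4.9,"ty":0,"tz":-1,"roll":0,"jaw":1}]';python3 -c "
from h import *
s=read_state();print(s['time_s'],s['joint_positions'],np.degrees(np.arctan2(s['tcp_rot'][0,2],-s['tcp_rot'][2,2])))"
```

```text
time_s: 6.2
position: [0.9426, 0.0477, 0.6219]
tcp_rot: [[-0.816, -0.053, 0.575], [-0.046, 0.999, 0.028], [-0.576, -0.004, -0.817]]
force: [-0.3, -0.1, -0.2]
opening: 1.0
grasp_force: 0.0
6.2 [ -5.26866181  41.21927835  12.54165691   4.60731444  91.32519193
 -96.82819366] 35.142905471463216
```

```bash
python3 -m jog '[{"tx":4.4,"ty":0.1,"tz":0.8,"roll":0,"jaw":1},{"tx":4.4,"ty":0.1,"tz":0.8,"roll":0,"jaw":1},{"tx":4.4,"ty":0.1,"tz":0.8,"roll":0,"jaw":1},{"tx":4.4,"ty":0.1,"tz":0.8,"roll":0,"jaw":1},{"tx":4.4,"ty":0.1,"tz":0.8,"roll":0,"jaw":1},{"tx":4.4,"ty":0.1,"tz":0.8,"roll":0,"jaw":1},{"tx":4.4,"ty":0.1,"tz":0.8,"roll":0,"jaw":1},{"tx":4.4,"ty":0.1,"tz":0.8,"roll":0,"jaw":1}]'; python3 -m jog '[{"tx":4.4,"ty":0.1,"tz":0.8,"roll":0,"jaw":1},{"tx":4.4,"ty":0.1,"tz":0.8,"roll":0,"jaw":1},{"tx":4.4,"ty":0.1,"tz":0.8,"roll":0,"jaw":1},{"tx":4.4,"ty":0.1,"tz":0.8,"roll":0,"jaw":1},{"tx":0,"ty":0,"tz":0,"roll":0,"jaw":1}]'
cat >> h.py <<'E'
def togo(K,back=0):
    s=read_state(); R=np.array(s["tcp_rot"]); d=np.array(K)-back*R[:,2]-s["position"]; print("t",s["time_s"],"tool cm",np.round(d@R*100,2),"j",np.round(s["joint_positions"],1))
E
python3 - <<'E'
from h import *
togo([.655,.0465,.110])
T=[]
for n in("side","top"):
  c=capture(n); q=proj(c,[.655,.0465,.110])[0].round().astype(int)
  T.append(cv2.resize(c["img"][q[0]-50:q[0]+50,q[1]-50:q[1]+50,::-1],None,fx=4,fy=4,interpolation=cv2.INTER_CUBIC))
  print(n,q,[(x["point"],x["p"]) for x in landmark_of(n,"knob_grip")[:2]])
cv2.imwrite("pics/app.png",np.hstack(T))
E
```

```text
time_s: 7.0
position: [0.7001, 0.0414, 0.3767]
tcp_rot: [[-0.816, -0.053, 0.576], [-0.046, 0.999, 0.027], [-0.577, -0.004, -0.817]]
force: [0.3, -0.1, -0.5]
opening: 1.0
grasp_force: 0.0
time_s: 7.5
position: [0.5664, 0.0401, 0.2428]
tcp_rot: [[-0.827, -0.053, 0.559], [-0.043, 0.999, 0.032], [-0.56, 0.002, -0.828]]
force: [-1.0, 0.3, 1.1]
opening: 0.998
grasp_force: 0.0
t 7.5 tool cm [ 0.08  0.14 15.98] j [ -11.4   18.4  115.    31.7   15.6 -132.8]
side [212 258] [([214.8, 258.9], 0.74)]
top [190 265] [([188.7, 267.6], 0.79)]
```

View pics/app.png

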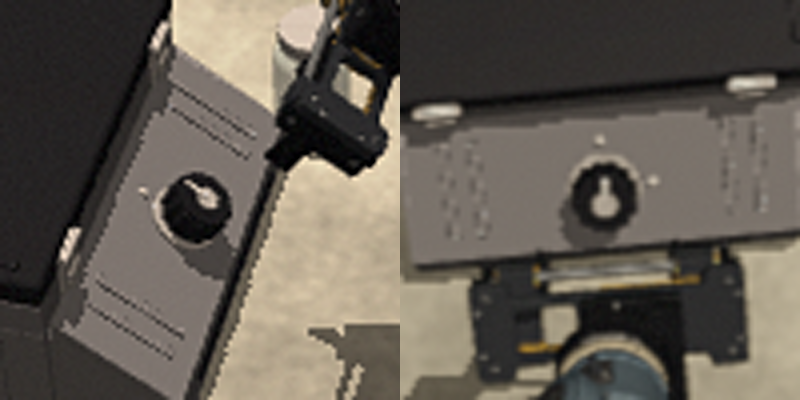

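The tool leans along the knob axis, square in front of the nose, and the knob (top disc at crop (605,200), col ≈ 266, row ≈ 190 in the top picture) lies on its line. Advancing part of the way.

```bash
python3 -m jog '[{"tx":0,"ty":0,"tz":2.5,"roll":0,"jaw":1},{"tx":0,"ty":0.1,"tz":2.5,"roll":0,"jaw":1},{"tx":0,"ty":0,"tz":2.5,"roll":0,"jaw":1},{"tx":0,"ty":0,"tz":2.5,"roll":0,"jaw":1},{"tx":0,"ty":0,"tz":0,"roll":0,"jaw":1}]'
python3 - <<'E'
from h import *
togo([.655,.0465,.110]); print(read_state()['tcp_rot'])
E
```

```text
time_s: 8.2
position: [0.6363, 0.0416, 0.1666]
tcp_rot: [[-0.816, -0.053, 0.575], [-0.045, 0.999, 0.027], [-0.576, -0.004, -0.818]]
force: [-0.1, 0.5, -0.1]
opening: 1.001
grasp_force: 0.0
t 8.2 tool cm [1.7  0.41 5.72] j [  -9.5   31.1  110.2   59.3    8.2 -159.4]
[[-0.81643868 -0.0527219   0.57502025]
 [-0.04516008  0.99860287  0.0274387 ]
 [-0.57566349 -0.00356595 -0.81767893]]
```

Joint 6 is close to its limit here, so I'll grip along the slope instead: roll +90° while standing off, which gives room for the turn.

```bash
python3 -m jog '[{"tx":0,"ty":0,"tz":0,"roll":0.143,"jaw":1},{"tx":0,"ty":0,"tz":0,"roll":0.143,"jaw":1},{"tx":0,"ty":0,"tz":0,"roll":0.143,"jaw":1},{"tx":0,"ty":0,"tz":0,"roll":0.143,"jaw":1},{"tx":0,"ty":0,"tz":0,"roll":0.143,"jaw":1},{"tx":0,"ty":0,"tz":0,"roll":0.143,"jaw":1},{"tx":0,"ty":0,"tz":0,"roll":0.143,"jaw":1},{"tx":0,"ty":0,"tz":0,"roll":0.143,"jaw":1}]' >/dev/null;  python3 -m jog '[{"tx":0,"ty":0,"tz":0,"roll":0.143,"jaw":1},{"tx":0,"ty":0,"tz":0,"roll":0.143,"jaw":1},{"tx":0,"ty":0,"tz":0,"roll":0.143,"jaw":1},{"tx":0,"ty":0,"tz":0,"roll":0,"jaw":1}]'
python3 - <<'E'
from h import *
togo([.655,.0465,.110])
E
```

```text
time_s: 9.4
position: [0.6344, 0.0418, 0.1695]
tcp_rot: [[-0.052, 0.815, 0.577], [0.999, 0.045, 0.027], [-0.003, 0.577, -0.816]]
force: [-0.4, 0.4, 0.2]
opening: 0.998
grasp_force: 0.0
t 9.4 tool cm [ 0.38 -1.74  6.06] j [ -9.5  30.7 110.4  59.    8.2 -69.1]
```

```bash
python3 -m jog '[{"tx":0.2,"ty":-0.9,"tz":0,"roll":0,"jaw":1},{"tx":0.2,"ty":-0.8,"tz":0.5,"roll":0,"jaw":1},{"tx":0,"ty":0,"tz":0,"roll":0,"jaw":1}]'
python3 - <<'E'
from h import *
K=[.655,.0465,.110]; togo(K); s=read_state()
T=[]
for n in("side","top"):
  c=capture(n); q=proj(c,K)[0].round().astype(int); w=30;k=13
  im=cv2.resize(c["img"][q[0]-w:q[0]+w,q[1]-w:q[1]+w,::-1],None,fx=k,fy=k,interpolation=cv2.INTER_CUBIC)[:, :780]
  im=cv2.resize(im,(400,400))
  ks=400/(2*w)
  z=s["tcp_rot"][:,2]; P=[s["position"]+z*t for t in(0,.019,.1)]+[np.array(K)]
  for i,pp in enumerate(proj(c,P)): cv2.circle(im,tuple(((pp-q+w+.5)*ks)[::-1].round().astype(int).tolist()),3,[(0,0,255),(0,255,0),(255,0,0),(0,255,255)][i],-1)
  T.append(im)
cv2.imwrite("pics/al.png",np.hstack(T))
E
```

```text
time_s: 9.7
position: [0.6215, 0.0456, 0.1537]
tcp_rot: [[-0.053, 0.818, 0.573], [0.999, 0.045, 0.028], [-0.003, 0.574, -0.819]]
force: [-0.3, 0.0, 0.5]
opening: 0.997
grasp_force: 0.0
t 9.7 tool cm [-0.07  0.23  5.51] j [ -9.3  31.9 112.6  81.4   7.  -91.6]
```

View pics/al.png

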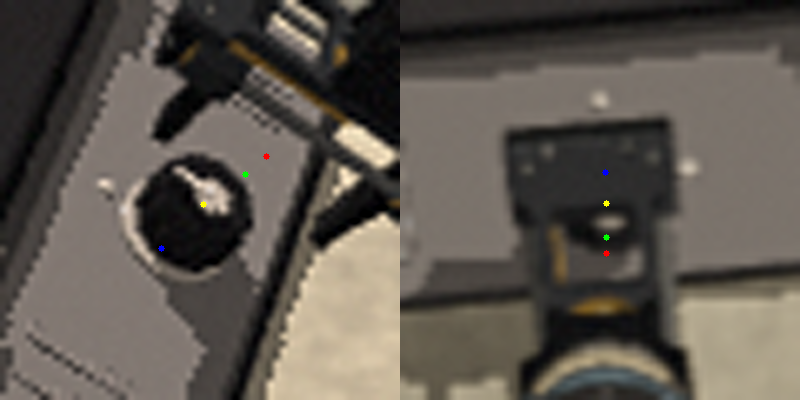

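The tool axis (red to blue) passes through the knob, whose top disc (side crop about (208,190)) sits about 2 mm to the right of my point. I'll use (0.656, 0.0445, 0.110) and descend.

```bash
python3 -m jog '[{"tx":-0.2,"ty":0.3,"tz":1,"roll":0,"jaw":1},{"tx":0,"ty":0,"tz":1,"roll":0,"jaw":1},{"tx":0,"ty":0,"tz":1,"roll":0,"jaw":1},{"tx":0,"ty":0,"tz":0,"roll":0,"jaw":1}]'
python3 - <<'E'
from h import *
togo([.656,.0445,.110])
E
```

```text
time_s: 10.2
position: [0.6429, 0.0439, 0.1299]
tcp_rot: [[-0.052, 0.818, 0.574], [0.999, 0.044, 0.028], [-0.003, 0.574, -0.819]]
force: [0.1, 0.6, -0.0]
opening: 1.0
grasp_force: 0.0
t 10.2 tool cm [-0.   -0.06  2.38] j [  -9.1   35.5  110.4   93.     6.8 -103. ]
```

```bash
python3 -m jog '[{"tx":0,"ty":0,"tz":0.8,"roll":0,"jaw":1},{"tx":0,"ty":0,"tz":0.8,"roll":0,"jaw":1},{"tx":0,"ty":0,"tz":0.7,"roll":0,"jaw":1},{"tx":0,"ty":0,"tz":0,"roll":0,"jaw":1}]'
python3 - <<'E'
from h import *
togo([.656,.0445,.110])
E
python3 -m jog '[{"tx":0,"ty":0,"tz":0,"roll":0,"jaw":0.65},{"tx":0,"ty":0,"tz":0,"roll":0,"jaw":0.55},{"tx":0,"ty":0,"tz":0,"roll":0,"jaw":0.3},{"tx":0,"ty":0,"tz":0,"roll":0,"jaw":0},{"tx":0,"ty":0,"tz":0,"roll":0,"jaw":0},{"tx":0,"ty":0,"tz":0,"roll":0,"jaw":0}]'
```

```text
time_s: 10.6
position: [0.6553, 0.0448, 0.1115]
tcp_rot: [[-0.052, 0.818, 0.573], [0.999, 0.044, 0.028], [-0.002, 0.574, -0.819]]
force: [-0.2, -0.2, 0.2]
opening: 0.999
grasp_force: 0.0
t 10.6 tool cm [-0.03 -0.03  0.16] j [  -8.7   38.1  109.   103.6    6.8 -113.4]
time_s: 11.2
position: [0.6543, 0.045, 0.1117]
tcp_rot: [[-0.052, 0.818, 0.573], [0.999, 0.044, 0.028], [-0.002, 0.574, -0.819]]
force: [-0.4, -0.0, 0.5]
opening: 0.566
grasp_force: 30.0
```

Gripped at 49 mm with almost no side load. Turning.

```bash
python3 -m jog '[{"tx":0,"ty":0,"tz":0,"roll":0.1,"jaw":0},{"tx":0,"ty":0,"tz":0,"roll":0.1,"jaw":0},{"tx":0,"ty":0,"tz":0,"roll":0.1,"jaw":0},{"tx":0,"ty":0,"tz":0,"roll":0.1,"jaw":0},{"tx":0,"ty":0,"tz":0,"roll":0.1,"jaw":0},{"tx":0,"ty":0,"tz":0,"roll":0.1,"jaw":0},{"tx":0,"ty":0,"tz":0,"roll":0.1,"jaw":0}]'
python3 - <<'E'
from h import *
togo([.6543,.045,.1117]); s=read_state(); print(s["moment"]@s["tcp_rot"],s["force"]@s["tcp_rot"])
E
```

```text
time_s: 11.9
position: [0.6545, 0.0449, 0.1118]
tcp_rot: [[0.49, 0.657, 0.573], [0.79, -0.613, 0.028], [0.369, 0.439, -0.819]]
force: [-2.0, -0.8, 1.6]
opening: 0.568
grasp_force: 30.0
t 11.9 tool cm [-0.   -0.02 -0.  ] j [ -8.7  38.  109.1 103.7   6.8 -73.2]
[ 0.4650511  -0.41507357 -0.07387248] [-1.00950905 -0.09856705 -2.45238791]
```

```bash
cat > m.py <<'E'
from h import *
s=read_state(); R=s["tcp_rot"]; print(s["time_s"],"m",np.round(s["moment"]@R,2),"f",np.round(s["force"]@R,1),"ang",round(np.arctan2(-(np.array([-.0524,.9986,0])@R[:,1]),np.array([.818,.044,.574])@R[:,1]),3))
E
python3 -m jog '[{"tx":0,"ty":0,"tz":0,"roll":0.1,"jaw":0},{"tx":0,"ty":0,"tz":0,"roll":0.1,"jaw":0},{"tx":0,"ty":0,"tz":0,"roll":0.1,"jaw":0}]' >/dev/null; python3 m.py;python3 -m jog '[{"tx":0,"ty":0,"tz":0,"roll":0.1,"jaw":0}]' >/dev/null; python3 m.py; python3 -m jog '[{"tx":0,"ty":0,"tz":0,"roll":0.1,"jaw":0}]' >/dev/null; python3 m.py;python3 -m jog '[{"tx":0,"ty":0,"tz":0,"roll":0.1,"jaw":0}]' >/dev/null; python3 m.py;python3 -m jog '[{"tx":0,"ty":0,"tz":0,"roll":0.08,"jaw":0},{"tx":0,"ty":0,"tz":0,"roll":0,"jaw":0}]'; python3 m.py
```

```text
12.2 m [ 0.33 -0.52 -0.4 ] f [-0.1  1.4 -2.6] ang 1.001
12.3 m [ 0.27 -0.46 -0.05] f [-0.3  0.9 -2. ] ang 1.103
12.4 m [ 0.24 -0.54  0.14] f [-0.5  1.2 -2.1] ang 1.205
12.5 m [ 0.22 -0.53 -0.08] f [-0.2  0.3 -2.1] ang 1.305
time_s: 12.7
position: [0.6546, 0.0447, 0.1119]
tcp_rot: [[0.793, 0.205, 0.573], [0.232, -0.972, 0.027], [0.563, 0.111, -0.819]]
force: [-1.0, -2.0, 2.1]
opening: 0.572
grasp_force: 30.0
12.7 m [ 0.11 -0.59  0.01] f [-0.1  2.  -2.3] ang 1.38
```

The detent shows clearly (−0.4 Nm, zero near 1.1, then pulling onward, about 0 at 1.38), so it clicked over. Now the start of the pull.

```bash
python3 -m jog '[{"tx":-0.2,"ty":-0.04,"tz":-0.14,"roll":0,"jaw":0},{"tx":-0.4,"ty":-0.08,"tz":-0.29,"roll":0,"jaw":0},{"tx":-0.4,"ty":-0.08,"tz":-0.29,"roll":0,"jaw":0},{"tx":-0.4,"ty":-0.08,"tz":-0.29,"roll":0,"jaw":0},{"tx":-0.4,"ty":-0.08,"tz":-0.29,"roll":0,"jaw":0}]'; python3 m.py
```

```text
time_s: 13.2
position: [0.633, 0.0434, 0.1119]
tcp_rot: [[0.792, 0.207, 0.574], [0.234, -0.972, 0.027], [0.564, 0.113, -0.818]]
force: [2.1, -2.0, -2.0]
opening: 0.567
grasp_force: 30.0
13.2 m [-0.01 -0.49 -0.06] f [0.1 2.1 2.8] ang 1.378
```

```bash
python3 -m jog '[{"tx":-0.64,"ty":-0.12,"tz":-0.46,"roll":0,"jaw":0},{"tx":-0.64,"ty":-0.12,"tz":-0.46,"roll":0,"jaw":0},{"tx":-0.64,"ty":-0.12,"tz":-0.46,"roll":0,"jaw":0},{"tx":-0.64,"ty":-0.12,"tz":-0.46,"roll":0,"jaw":0}]'; python3 m.py; python3 -c "
from h import *
togo([.5248,.0379,.1119])"
```

```text
time_s: 13.6
position: [0.6011, 0.0413, 0.1119]
tcp_rot: [[0.793, 0.206, 0.574], [0.234, -0.972, 0.027], [0.563, 0.113, -0.819]]
force: [3.6, -3.0, -2.7]
opening: 0.567
grasp_force: 30.0
13.6 m [-0.01 -0.54 -0.02] f [0.6 3.4 4.2] ang 1.379
t 13.6 tool cm [-6.13 -1.24 -4.39] j [-10.3  36.4 116.8 135.5  10.6 -68. ]
```

```bash
python3 -m jog '[{"tx":-0.64,"ty":-0.09,"tz":-0.46,"roll":0,"jaw":0},{"tx":-0.64,"ty":-0.09,"tz":-0.46,"roll":0,"jaw":0},{"tx":-0.64,"ty":-0.09,"tz":-0.46,"roll":0,"jaw":0},{"tx":-0.64,"ty":-0.09,"tz":-0.46,"roll":0,"jaw":0},{"tx":-0.64,"ty":-0.09,"tz":-0.46,"roll":0,"jaw":0},{"tx":-0.64,"ty":-0.09,"tz":-0.46,"roll":0,"jaw":0},{"tx":-0.48,"ty":-0.09,"tz":-0.34,"roll":0,"jaw":0}]'; python3 m.py; python3 -c "
from h import *
togo([.5248,.0379,.1119])"
```

```text
time_s: 14.3
position: [0.5468, 0.0377, 0.1119]
tcp_rot: [[0.793, 0.208, 0.573], [0.235, -0.972, 0.028], [0.563, 0.112, -0.819]]
force: [3.2, 2.9, -5.8]
opening: 0.562
grasp_force: 30.0
14.3 m [ 0.86 -0.59 -0.06] f [-0.  -2.8  6.6] ang 1.378
t 14.3 tool cm [-1.74 -0.48 -1.26] j [-12.4  35.4 124.6 147.8  16.4 -82.7]
```

```bash
python3 -m jog '[{"tx":-0.32,"ty":-0.07,"tz":-0.23,"roll":0,"jaw":0},{"tx":-0.32,"ty":-0.07,"tz":-0.23,"roll":0,"jaw":0},{"tx":-0.32,"ty":-0.07,"tz":-0.23,"roll":0,"jaw":0},{"tx":-0.24,"ty":-0.05,"tz":-0.17,"roll":0,"jaw":0},{"tx":-0.16,"ty":-0.03,"tz":-0.11,"roll":0,"jaw":0}]'; python3 m.py;  python3 -m jog '[{"tx":-0.16,"ty":-0.03,"tz":-0.11,"roll":0,"jaw":0},{"tx":-0.16,"ty":-0.03,"tz":-0.11,"roll":0,"jaw":0}]'
```

```text
time_s: 14.8
position: [0.5295, 0.0366, 0.112]
tcp_rot: [[0.794, 0.206, 0.572], [0.232, -0.972, 0.028], [0.562, 0.111, -0.82]]
force: [2.9, 0.8, -7.9]
opening: 0.567
grasp_force: 30.0
14.8 m [ 0.71 -0.82 -0.02] f [-2.  -1.   8.1] ang 1.38
time_s: 15.0
position: [0.5258, 0.0364, 0.112]
tcp_rot: [[0.794, 0.206, 0.573], [0.232, -0.972, 0.028], [0.562, 0.111, -0.819]]
force: [2.0, 1.1, -7.2]
opening: 0.568
grasp_force: 30.0
```

Travel is 129 mm with only friction felt; creep on until the stop is felt.

```bash
python3 -m jog '[{"tx":-0.12,"ty":-0.02,"tz":-0.09,"roll":0,"jaw":0},{"tx":-0.12,"ty":-0.02,"tz":-0.09,"roll":0,"jaw":0}]'| sed -n 1,4p;python3 -m jog '[{"tx":-0.12,"ty":-0.02,"tz":-0.09,"roll":0,"jaw":0},{"tx":0,"ty":0,"tz":0,"roll":0,"jaw":0}]'| sed -n 1,4p; python3 m.py
```

```text
time_s: 15.2
position: [0.5248, 0.0362, 0.1121]
tcp_rot: [[0.792, 0.207, 0.575], [0.233, -0.972, 0.028], [0.565, 0.112, -0.818]]
force: [13.3, 4.5, -21.5]
time_s: 15.4
position: [0.5247, 0.0362, 0.1121]
tcp_rot: [[0.79, 0.207, 0.577], [0.234, -0.972, 0.029], [0.566, 0.112, -0.816]]
force: [13.1, 4.6, -19.4]
15.4 m [ 1.08 -0.55  0.03] f [ 0.4 -3.9 23.5] ang 1.378
```

The stop is felt (about 13 N along x, position no longer changing). Easing the tension, opening and backing off along the axis.

```bash
python3 -m jog '[{"tx":0.1,"ty":0.02,"tz":0.07,"roll":0,"jaw":0},{"tx":0,"ty":0,"tz":0,"roll":0,"jaw":0}]'| sed -n 2,4p; python3 m.py;python3 -m jog '[{"tx":0,"ty":0,"tz":0,"roll":0,"jaw":0.65},{"tx":0,"ty":0,"tz":0,"roll":0,"jaw":0.8},{"tx":0,"ty":0,"tz":0,"roll":0,"jaw":1},{"tx":0,"ty":0,"tz":0,"roll":0,"jaw":1},{"tx":0,"ty":0,"tz":0,"roll":0,"jaw":1}]'; python3 m.py
```

```text
position: [0.5247, 0.0362, 0.1121]
tcp_rot: [[0.792, 0.207, 0.575], [0.233, -0.972, 0.028], [0.565, 0.112, -0.818]]
force: [8.5, 3.5, -15.2]
15.6 m [ 0.89 -0.75 -0.05] f [-1.1 -3.3 17.5] ang 1.379
time_s: 16.1
position: [0.5229, 0.0362, 0.1127]
tcp_rot: [[0.793, 0.205, 0.574], [0.232, -0.972, 0.028], [0.564, 0.111, -0.818]]
force: [-0.1, -0.7, -0.3]
opening: 0.925
grasp_force: 0.0
16.1 m [ 0.07 -0.52  0.04] f [-0.4  0.7  0.2] ang 1.38
```

```bash
python3 -m jog '[{"tx":0,"ty":0,"tz":-0.8,"roll":0,"jaw":1},{"tx":0,"ty":0,"tz":-1.5,"roll":0,"jaw":1},{"tx":0,"ty":0,"tz":-2,"roll":0,"jaw":1},{"tx":0,"ty":0,"tz":-2,"roll":0,"jaw":1},{"tx":0,"ty":0,"tz":-2,"roll":0,"jaw":1},{"tx":0,"ty":0,"tz":-2,"roll":0,"jaw":1},{"tx":0,"ty":0,"tz":0,"roll":0,"jaw":1}]'
python3 - <<'E'
from h import *
T=[]
for n in("side","top"):
  c=capture(n); q=proj(c,[.55,.036,.11])[0].round().astype(int); w=50
  T.append(cv2.resize(c["img"][q[0]-w:q[0]+w,q[1]-w:q[1]+w,::-1],(400,400),interpolation=cv2.INTER_CUBIC))
cv2.imwrite("pics/end.png",np.hstack(T))
E
```

```text
time_s: 16.8
position: [0.4626, 0.0336, 0.1983]
tcp_rot: [[0.791, 0.207, 0.575], [0.234, -0.972, 0.027], [0.565, 0.113, -0.818]]
force: [0.9, -0.4, 0.2]
opening: 1.001
grasp_force: 0.0
```

View pics/end.png

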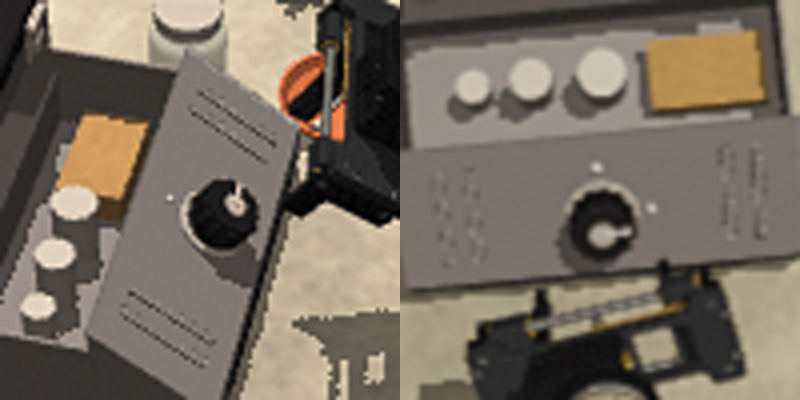

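The drawer is out, the knob's steel line points right (top crop about (605,232) towards (630,230)), and the gripper is clear of everything. Handing in.

```bash
python3 -c "
from rig import hand_in
print(hand_in())"
```

```text
the job is handed in; nothing more can be done
None
```

The job is handed in: the knob was turned clockwise past its detent and left open, the drawer was drawn about 130 mm to its stop without slamming, and the gripper was backed off clear, all by about 17 s of the 42 s; I did not re-measure the tins and tools afterwards, but no unexpected contact force showed.

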